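Bring the round test tile into view with the sight-rail mirror and hold it

TASK

Take the square slider grip and slide the mirror carriage along its rail until the mirror stands directly opposite the middle of the window in the metal guard. Then grip the bar handle on top of the mirror and turn it until the fixed camera, which looks along the rail into the mirror, has the round clay test tile (not the square one) behind the window in the middle of its view. The mirror springs back when let go, so finish still gripping the handle, the mirror still at that angle; leave the tiles and everything else standing about undisturbed.

Things in the scene. Friction and masses are not known exactly. Their poses are not given: they have to be found in the camera images.
- carriage (a joint): position of the mirror carriage along its rail, m: 0 at the right-hand end, grows to 0.17 toward the camera at the left-hand end. The carriage (black, 52 x 150 x 12 mm) stays where it is left; about 2.5 N of dry friction plus light damping resist it
- mirror (a joint): angle of the mirror about its vertical pivot, rad, range 0 to 1.5. At 0 the mirror faces straight across the rail toward the guard; it grows counter-clockwise seen from above, toward the camera (the face would look straight at the lens at 1.571). A light spring (0.009 Nm at 0, 0.03 Nm per rad more) returns it to 0 when let go
- grip_top (a point): centre of the top face of the slider grip: black square post on the carriage, head 24 x 24 mm and 26 mm high, top 90 mm above the table, on the rail's centre line 95 mm to the right of the mirror's pivot. Axes: x across the rail away from the robot, y along the rail toward the camera, z up
- mirror_face (a point): middle of the mirror's face, on the vertical pivot axis, 78 mm above the table. x is the face's normal (the way it looks), z up. Mirror in a black frame 56 mm wide, 46 mm high, 6.5 mm thick
- mirror_handle: black bar handle fixed on top of the mirror: 12 mm thick (along its x, the mirror's normal), 36 mm long (along y), 26 mm high. Origin: centre of its underside, on the pivot axis, 112 mm above the table; top at 138 mm. It turns with the mirror
- window_mid (a point): centre of the window (90 mm wide, 66 mm high) in the upright aluminium guard (250 mm long, 5 mm thick, top 126 mm above the table), which stands parallel to the rail about 105 mm beyond it; 78 mm above the table. A small dark upright tab (20 mm high, its top 140 mm above the table) on the guard's upper edge marks the middle. x across, away from the rail; y along the rail toward the camera; z up
- round_face (a point): centre of the front of the round clay test tile: terracotta disc 44 mm diameter, 8 mm thick, upright on a stem and a round foot of 48 mm diameter, its front 64 to 72 mm behind the guard, left or right of the window's middle by 32 to 48 mm; 78 mm above the table
- square_face (a point): centre of the front of the square clay test tile: terracotta plate 42 x 42 x 8 mm, upright on a stem and a 48 x 48 mm square foot, beside the round one; 78 mm above the table. Not the one wanted
- sight_line (a point): imaginary frame, nothing solid: origin at the middle of the mirror's face, x along the camera's line of sight after reflection in the mirror as it stands now, z up. The tile is in the middle of the picture when its centre lies on this x axis. It turns twice as far as the mirror: at mirror angle q it points 2q - 1.571 rad from straight across the rail, positive toward the camera
- lens (a point): front of the fixed grey camera's lens, at the left end of the rail, on the line through the mirror's pivot parallel to the rail, 78 mm above the table; the camera looks along the rail to the right
- board: plywood base 270 x 480 x 8 mm under rail, camera and guard, fixed; origin at the centre of its underside, x across away from the robot, y along the rail toward the camera. The rail's centre line is at x = -75 mm
- round_tile: the round test tile, origin at the centre of its foot's underside; leave in place
- square_tile: the square test tile, origin at the centre of its foot's underside; leave in place
- mould: wooden hump mould 72 x 72 x 34 mm, bystander
- clay: clay lump 73 x 68 x 45 mm, bystander
- tin: little black tin 36 x 36 x 21 mm, bystander
- needle: needle tool 10 x 151 x 10 mm lying along the rail, bystander
- tool_can: can with modelling tools, 73 mm diameter, 186 mm high, bystander
- bowls: three nested bowls, 107 mm diameter, 74 mm high, bystander
- tray_dish_1: clay dish 115 x 115 x 39 mm, bystander

How it is judged:
By the outcome, as a careful person would: the job done as asked, in the order asked, and still so for the second after the job is handed in, while the arm keeps its last pose, push and grip.
It also fails if it takes over 38 s, if anything falls off the work surface, if the arm or the gripper's body presses on something with over 40 N, if the wrist force passes 120 N, or if a joint passes its speed limit or range.

ROBOT

A 6-joint arm with a two-finger parallel gripper is mounted at the origin on a cart in front of the work surface, level with it; the furniture and walls round the work are solid. World frame = base frame: x ahead of the robot, y to its left, z up, the work surface at z = 0. Lengths are in m, angles in rad, forces in N, time in s.
With the tool pointing down it reaches from about 0.35 to 0.975 m from the base axis. Payload 4.9 kg.
Tool frame: the origin (TCP) lies at the very end of the fingers, on their centre line; the grasp point (between the pads) lies 19 mm behind it; z points along the fingers, x is the direction in which the jaws open and shut, and the axes are right-handed (so a half turn about z gives the same grasp; the last joint's range is limited). The gripper opens to 85 mm and grips with 20 to 120 N. Pads are 22 mm wide; open, the fingers measure 114 mm over their backs; the gripper's body (76 mm by 85 mm) begins 54 mm behind the grasp point. The pads swing forward as they close: fully open they stand 13 mm farther back than shut.
Start: joints at [1.143, 0.053, 1.613, -0, 1.476, -0.119], TCP at [0.19, 0.595, 0.203] pointing down, gripper open.
Joint ranges: [-3.01, 3.01], [-1.01, 2.22], [0.06, 2.58], [-1.02, 4.17], [0.09, 2.62], [-3.14, 3.14]. Speed limits (rad/s): [2.57, 2.57, 3.14, 3.14, 3.14, 3.14].

INTERFACE

Orientations are given as a rotation vector (axis times angle).
In Python, from station import monitor, imaging, ticket gives the robot as it stands.
- The arm moves only by the tool step_arm, never from a script. Its argument "targets" is one flat list of numbers, 4 for each row, row after row: the shift along the tool's x, y, z in m, then the turn about the tool's z in rad. In form: [tx, ty, tz, roll, tx, ty, tz, roll, ...]. A call has 1 to 12 rows; each row is the pose to reach, as a shift and turn from the pose measured when the call began, along the tool's axes at that moment; what a row does not reach only later rows make up. A row lasts 1/12 s, in which the tool goes at most 41.7 mm and 7.16 degrees, less where a joint would pass 70% of its speed; a pose out of reach is approached as far as the arm can. A call with a gripper value outside its range is refused whole. "grip" is the finger opening in m, from 0 to 0.0854, set as the call begins (left out, the last holds). The fingers move at their own pace and stop on an object; "force" is the grip in N (left out, the last holds). Time passes only in rows, so rows that repeat a pose let the fingers close. It gives the time, the measured TCP pose, the force and the opening at its end, in the units of the state.
- monitor.get_obs(): the state, without advancing time (a new reading comes with each control period).
- imaging.get_image(name): name is "side" or "top"; returns a dict with "color" (420x560x3 uint8, red, green, blue), "depth" (420x560 float32, m along the optical axis (not along the pixel's ray), 0 where there is no reading), "fov_y" (degrees; the focal length in pixels is half the picture's height over the tangent of half this angle, whatever the lens; pixels are square), "cx", "cy" (the principal point, pixels), "k1" (the pictures are not rectified: a ray, as slopes to the right and down, at radius r is drawn at 1 + k1 r^2 times it, then the intrinsics apply), "R" (3x3) and "t" (3): a world point X has camera coordinates R X + t. Camera axes: x right, y down, z forward; pixel columns grow to the right and rows downward; lengths in m; the calibration is good to about 2 mm. A picture is of the moment at which its call begins.
- ticket.finish_job(): hands the job in, once; it reports no verdict.
Trained networks look in a picture, given as the dict that the camera call returned (one of the last four; its "shot" number tells which), for a name from the list of things; names that differ only in an ending like _2 or _b are one class to them, and where a whole thing is asked for, a point or a joint stands for the part that bears it (a point fixed in the world has none). Each returns a list of dicts, best first, with "score" (0 to 1); they miss things now and then, are a little off and sometimes report something else, mostly with a low value. They report only what shows in the picture. A call takes as long as a camera call.
- imaging.search_frame(name, picture): "uv" ([column, row] in pixels, amid what is visible of it).
- imaging.mark_of(name, picture): "uv" ([column, row] in pixels: a listed point, or the origin of a listed thing).
The state is a dict: "t": time; "q": joint angles; "dq": joint speeds; "effort": joint torques, N m; "tool_pos": TCP position; "tool_rot": TCP orientation; "contact_force": force on the tool from outside, world axes, zero at the start; "wrist_torque": the same for the moment, N m; "opening": finger opening in m.
Only numpy, scipy, OpenCV 4.12 (cv2) and the standard library are available. Lean on these libraries where they do the work, as an engineer would, in place of code of your own. Each camera call takes 0.05 s, during which the arm holds its last target.

## Working session

There is one attempt and no reset: what is moved stays moved. The work goes in short steps, Python scripts to look and compute and a tool call to move; the robot and the scene stay as the last step left them, time stands still between calls to the robot, and variables do not carry over. Pictures are saved under pics/ and viewed, and the job is handed in when it is done.

Besides the shell and the picture viewer there is one more tool, called in YAML: its name, and indented under it one key for each argument. step_arm: Moves the arm, as the interface text tells. Its arguments: {"type":"object","properties":{"targets":{"type":"array","items":{"type":"number"}},"grip":{"type":"number"},"force":{"type":"number"}},"required":["targets"]}

```bash
ls; mkdir -p pics; cat > h.py <<'E'
import numpy as np, cv2
from station import monitor, imaging, ticket
def K(p):
    f=p["color"].shape[0]/2/np.tan(np.radians(p["fov_y"])/2); return f
def ray(p,uv):
    f=K(p); d=np.array([(uv[0]-p["cx"])/f,(uv[1]-p["cy"])/f]); s=d.copy()
    for _ in range(20): s=d/(1+p["k1"]*(s@s))
    return np.array([s[0],s[1],1.])
def at_z(p,uv,z):
    R=np.array(p["R"]);t=np.array(p["t"]); d=R.T@ray(p,uv); c=-R.T@t
    return c+d*(z-c[2])/d[2]
def at_depth(p,uv):
    R=np.array(p["R"]);t=np.array(p["t"]); u,v=int(round(uv[0])),int(round(uv[1]))
    return R.T@(ray(p,uv)*p["depth"][v,u]-t)
def proj(p,X):
    c=np.array(p["R"])@X+np.array(p["t"]); s=c[:2]/c[2]; s=s*(1+p["k1"]*(s@s)); return s*K(p)+[p["cx"],p["cy"]]
def save(p,n): cv2.imwrite("pics/"+n,p["color"][:,:,::-1])
E
python3 - <<'E'
from h import *
print(monitor.get_obs())
Z=dict(grip_top=.09,mirror_face=.078,mirror_handle=.112,window_mid=.078,round_face=.078,square_face=.078,lens=.078,board=0,round_tile=0,square_tile=0)
for n in("top","side"):
    p=imaging.get_image(n); save(p,n+"0.png"); print(n,(-p["R"].T@p["t"]).round(3))
    for k,z in Z.items():
        for r in imaging.mark_of(k,p)[:2]: print(k,round(r["score"],2),np.round(r["uv"],1),at_z(p,r["uv"],z).round(4))
E
```

```text
pics
{'t': 0.0, 'q': array([ 1.14303889e+00,  5.33308050e-02,  1.61429805e+00, -2.69710054e-05,
        1.47601058e+00, -1.18961054e-01]), 'dq': array([-6.99850082e-05,  6.19656420e-04, -1.04888569e-03, -1.36878934e-03,
       -6.44842419e-04, -4.19380216e-05]), 'effort': array([-1.24998160e-04, -3.93719566e+01, -3.70157647e+01,  2.90909611e-05,
        7.52463442e-03, -2.37542645e-05]), 'tool_pos': array([0.18964292, 0.59481406, 0.20187682]), 'tool_rot': array([ 2.53580921,  1.85278746, -0.00278116]), 'contact_force': array([ 0.49985889, -1.11850062,  0.56364098]), 'wrist_torque': array([-0.03591535,  0.09204721,  0.00105611]), 'opening': 0.08524694142822578}
top [ 0.278 -0.142  1.268]
grip_top 0.91 [331.9 287.4] [ 0.3574 -0.2747  0.09  ]
grip_top 0.61 [291.9 267.5] [ 0.4121 -0.193   0.09  ]
mirror_face 0.7 [291.6 269.8] [ 0.4085 -0.1922  0.078 ]
mirror_face 0.47 [269.1 220.8] [ 0.5257 -0.156   0.078 ]
mirror_handle 0.48 [292.1 269.8] [ 0.4046 -0.1919  0.112 ]
mirror_handle 0.32 [186.2 240.2] [0.4979 0.0311 0.112 ]
window_mid 0.88 [271.2 220.3] [ 0.5262 -0.1609  0.078 ]
window_mid 0
[... 520 characters left out ...]
   0.    ]
side [ 0.005 -1.088  0.628]
grip_top 0.56 [240.3 244.5] [ 0.3597 -0.2798  0.09  ]
mirror_face 0.51 [302.2 195.7] [ 0.5955 -0.1193  0.078 ]
mirror_handle 0.41 [239.7 209.5] [ 0.4029 -0.1807  0.112 ]
window_mid 0.85 [285.9 207.9] [ 0.5288 -0.1591  0.078 ]
window_mid 0.36 [243.1 243.7] [ 0.3741 -0.2614  0.078 ]
round_face 0.8 [316.  213.1] [ 0.5785 -0.2111  0.078 ]
square_face 0.87 [312.9 200.5] [ 0.6055 -0.1528  0.078 ]
square_face 0.36 [316.9 211.9] [ 0.5834 -0.2069  0.078 ]
lens 0.56 [241.5 175.9] [0.5108 0.0511 0.078 ]
board 0.88 [274.6 238.8] [ 0.5027 -0.1559  0.    ]
round_tile 0.56 [317.2 240.9] [ 0.5889 -0.2079  0.    ]
square_tile 0.54 [313.6 224.8] [ 0.6217 -0.1374  0.    ]
```

```bash
python3 - <<'E'
import cv2
for n,(x,y,w,h) in dict(top0=(150,140,240,180),side0=(160,120,240,180)).items():
    i=cv2.imread(f"pics/{n}.png")[y:y+h,x:x+w]; cv2.imwrite(f"pics/{n}c.png",cv2.resize(i,None,fx=3.3,fy=3.3,interpolation=cv2.INTER_CUBIC))
E
```

```text
(no output)
```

View pics/top0.png

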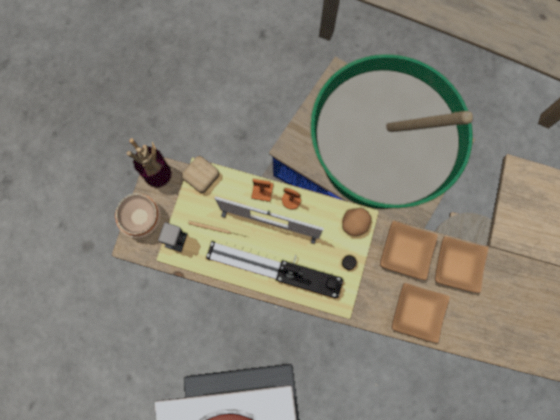

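View pics/side0.png

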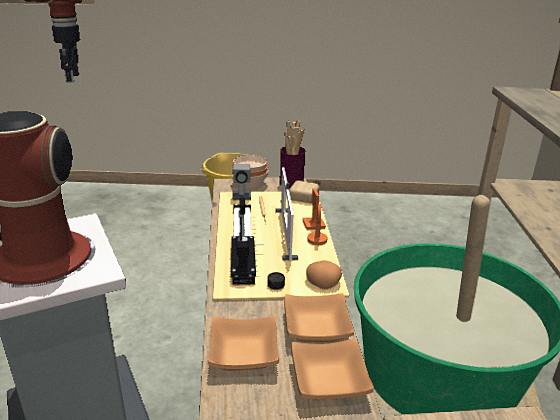

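View pics/top0c.png

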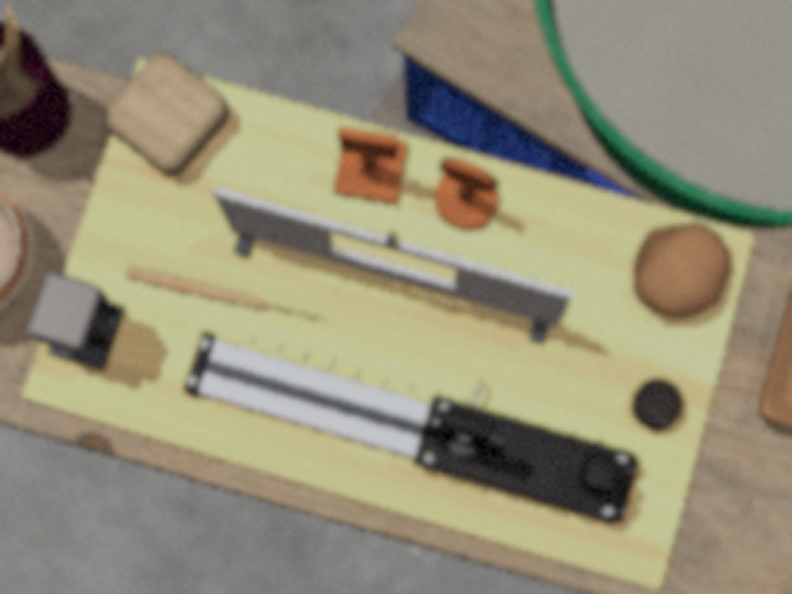

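View pics/side0c.png

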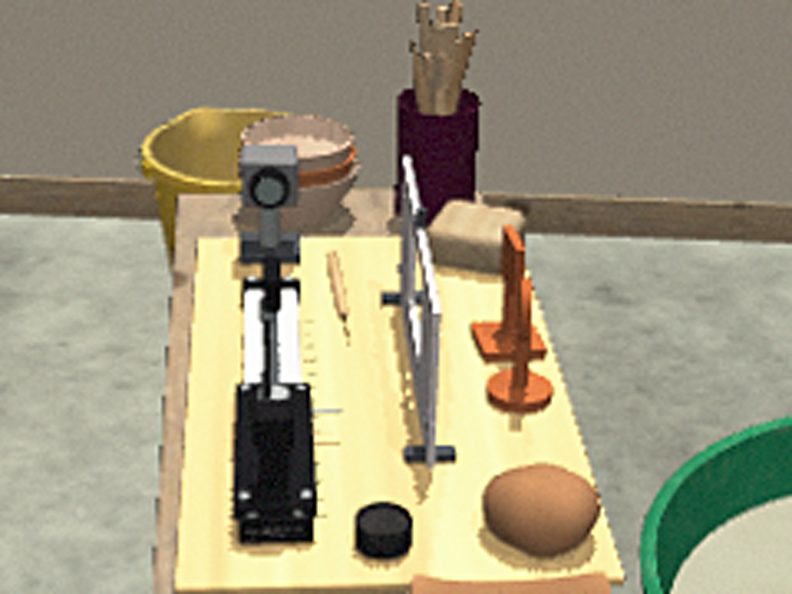

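```bash
python3 - <<'E'
from h import *
def cloud(p):
    H,W=p["depth"].shape; f=K(p)
    uv=np.stack(np.meshgrid(np.arange(W),np.arange(H)),-1).reshape(-1,2)
    d=(uv-[p["cx"],p["cy"]])/f; s=d.copy()
    for _ in range(20): s=d/(1+p["k1"]*(s**2).sum(1,keepdims=True))
    z=p["depth"].reshape(-1); c=np.c_[s,np.ones(len(s))]*z[:,None]
    return (c-p["t"])@p["R"], p["color"].reshape(-1,3), z>0
for n in("top","side"):
    p=imaging.get_image(n); print(n,K(p),p["k1"])
    X,C,ok=cloud(p); np.savez("c_"+n,X=X,C=C,ok=ok)
    hsv=cv2.cvtColor(p["color"],cv2.COLOR_RGB2HSV).reshape(-1,3)
    m=ok&(abs(X[:,0]-.5)<.25)&(abs(X[:,1]+.15)<.35)
    b=m&(hsv[:,0]>20)&(hsv[:,0]<32)&(hsv[:,1]>75)&(hsv[:,2]>150)&(X[:,2]<.03)
    print("board z",np.percentile(X[b,2],[5,50,95]).round(4))
    # board: re-project to z=.008
    mask=b.reshape(p["depth"].shape).astype(np.uint8)
    mask=cv2.morphologyEx(mask,cv2.MORPH_OPEN,np.ones((3,3)))
    cv2.imwrite(f"pics/m_{n}.png",mask*255)
    uv=np.argwhere(mask)[:,::-1]
    W=np.array([at_z(p,u,.008)[:2] for u in uv])
    r=cv2.minAreaRect(W.astype(np.float32)*1000); print("rect",r)
    for k,lo,hi in(("high",.118,.2),):
        s=m&(X[:,2]>lo)&(X[:,2]<hi)
        print(len(X[s]))
    or_=m&(hsv[:,0]<12)&(hsv[:,1]>150)&(X[:,0]>.5)
    print("orange",or_.sum(), X[or_].min(0).round(3),X[or_].max(0).round(3))
E
```

```text
top 534.0160467076727 -0.14307776792438584
board z [0.0044 0.0087 0.0134]
rect ((478.80999755859375, -139.0721435546875), (478.7830505371094, 170.7726287841797), 65.35989379882812)
863
orange 524 [ 0.563 -0.235  0.011] [0.708 0.138 0.105]
side 518.5080542279575 -0.048445859603058916
board z [0.005  0.0071 0.0091]
rect ((501.926513671875, -150.66854858398438), (475.0118103027344, 265.38690185546875), 66.11222076416016)
618
orange 636 [ 0.517 -0.399  0.008] [0.729 0.143 0.101]
```

```bash
python3 - <<'E'
import cv2,numpy as np
a=cv2.imread("pics/m_top.png");b=cv2.imread("pics/m_side.png")
cv2.imwrite("pics/m.png",np.hstack([a[130:330,100:400],b[130:330,180:380]]))
E
```

```text
(no output)
```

View pics/m.png

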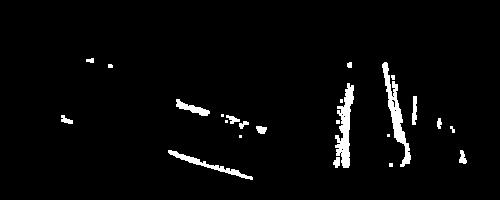

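```bash
cat >fit.py <<'E'
from h import *
from scipy.optimize import least_squares
def boardrect(p,n):
    hsv=cv2.cvtColor(p["color"],cv2.COLOR_RGB2HSV).astype(int)
    m=((hsv[...,0]>18)&(hsv[...,0]<36)&(hsv[...,1]>85)&(hsv[...,2]>120)).astype(np.uint8)
    m=cv2.morphologyEx(m,cv2.MORPH_OPEN,np.ones((3,3)))
    k,l,st,_=cv2.connectedComponentsWithStats(m)
    m=(l==1+np.argmax(st[1:,4])).astype(np.uint8)
    cv2.imwrite(f"pics/m_{n}.png",m*255)
    uv=np.argwhere(m)[:,::-1]
    W=np.array([at_z(p,u,.008)[:2] for u in uv])
    return cv2.minAreaRect(W.astype(np.float32)*1000)
if __name__=="__main__":
  for n in("top","side"):
    p=imaging.get_image(n)
    print(p["color"][290,250],cv2.cvtColor(p["color"],cv2.COLOR_RGB2HSV)[[170,290],[240,250]])
    print(boardrect(p,n))
E
python3 fit.py;  python3 - <<'E'
import cv2,numpy as np
a=cv2.imread("pics/m_top.png");b=cv2.imread("pics/m_side.png")
cv2.imwrite("pics/m.png",np.hstack([a[130:330,100:400],b[130:330,180:380]]))
E
```

```text
[161 144 120] [[ 26  30 143]
 [ 18  65 161]]
((498.9797058105469, 36.556358337402344), (36.95771026611328, 45.57447052001953), 67.67938995361328)
[251 246 180] [[ 20  23  66]
 [ 28  72 251]]
((548.5950927734375, 305.4283447265625), (205.2659912109375, 103.39095306396484), 59.397884368896484)
```

View pics/m.png

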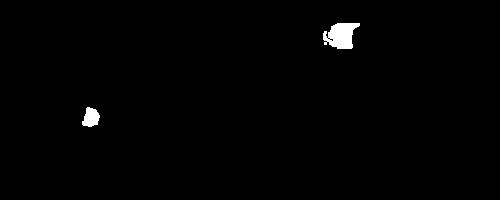

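```bash
sed -i 's/m=((hsv.*/m=((hsv[...,0]>19)\&(hsv[...,0]<36)\&(hsv[...,1]>45)\&(hsv[...,2]>175)).astype(np.uint8)/' fit.py
python3 fit.py;  python3 - <<'E'
import cv2,numpy as np
a=cv2.imread("pics/m_top.png");b=cv2.imread("pics/m_side.png")
cv2.imwrite("pics/m.png",np.hstack([a[130:330,100:400],b[130:330,180:380]]))
E
```

```text
[161 146 121] [[ 26  30 143]
 [ 19  63 161]]
((505.326171875, -149.017822265625), (478.5509948730469, 267.3147277832031), 66.25346374511719)
[251 245 179] [[ 15  26  60]
 [ 28  73 251]]
((503.85479736328125, -150.0093994140625), (480.5015563964844, 269.73541259765625), 66.28813934326172)
```

View pics/m.png

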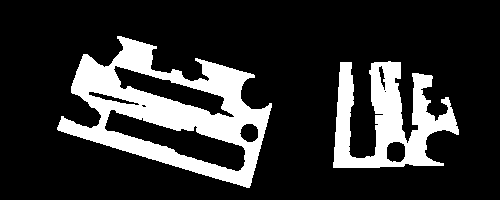

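```bash
cat >>h.py <<'E'
c0=np.array([.5045,-.1495]); th=np.radians(66.27)
yb=np.array([np.cos(th),np.sin(th)]); xb=np.array([np.sin(th),-np.cos(th)])
def B(X): d=np.asarray(X)[:2]-c0; return np.array([d@xb,d@yb])
def Wd(x,y,z): return np.r_[c0+xb*x+yb*y,z]
def warp(p,z,x0,x1,y0,y1,s=.0005):
    # columns: y decreasing (left = toward camera), rows: x decreasing (far on top)
    ys=np.arange(y1,y0,-s); xs=np.arange(x1,x0,-s)
    M=np.array([[proj(p,Wd(x,y,z)) for y in ys] for x in xs],np.float32)
    return cv2.remap(p["color"],M[...,0],M[...,1],cv2.INTER_CUBIC)
E
python3 - <<'E'
from h import *
p=imaging.get_image("top")
def grid(im,x1,y1,s,step=.01):
    im=im[:,:,::-1].copy()
    for k in range(-50,50):
        v=k*step; c=int((y1-v)/s); r=int((x1-v)/s)
        if 0<=c<im.shape[1]: cv2.line(im,(c,0),(c,12 if k%5 else 30),(0,0,255) if k else (255,0,0),1)
        if 0<=r<im.shape[0]: cv2.line(im,(0,r),(12 if k%5 else 30,r),(0,0,255) if k else (255,0,0),1)
    return im
s=.0004
a=grid(warp(p,.126,-.01,.07,-.14,.16,s),.07,.16,s)
b=grid(warp(p,.078,.06,.13,-.14,.16,s),.13,.16,s)
c=grid(warp(p,.138,-.12,-.03,-.22,.08,s),-.03,.08,s)
cv2.imwrite("pics/w1.png",np.vstack([a,b,c])); print(a.shape,b.shape,c.shape)
E
```

```text
Traceback (most recent call last):
ValueError: all the input array dimensions except for the concatenation axis must match exactly, but along dimension 1, the array at index 0 has size 751 and the array at index 2 has size 750
```

```bash
cat >>h.py <<'E'
def grid(im,x1,y1,s,step=.01):
    im=im[:,:,::-1].copy()
    for k in range(-50,50):
        v=k*step; c=int((y1-v)/s); r=int((x1-v)/s)
        if 0<=c<im.shape[1]: cv2.line(im,(c,0),(c,12 if k%5 else 30),(0,0,255) if k else (255,0,0),1)
        if 0<=r<im.shape[0]: cv2.line(im,(0,r),(12 if k%5 else 30,r),(0,0,255) if k else (255,0,0),1)
    return im[:,:748]
E
python3 - <<'E'
from h import *
p=imaging.get_image("top")
s=.0004
a=grid(warp(p,.126,-.01,.07,-.14,.16,s),.07,.16,s)
b=grid(warp(p,.078,.06,.13,-.14,.16,s),.13,.16,s)
c=grid(warp(p,.138,-.12,-.03,-.22,.08,s),-.03,.08,s)
cv2.imwrite("pics/w1.png",np.vstack([a,b,c])); print(a.shape,b.shape,c.shape)
E
```

```text
(200, 748, 3) (175, 748, 3) (225, 748, 3)
```

View pics/w1.png

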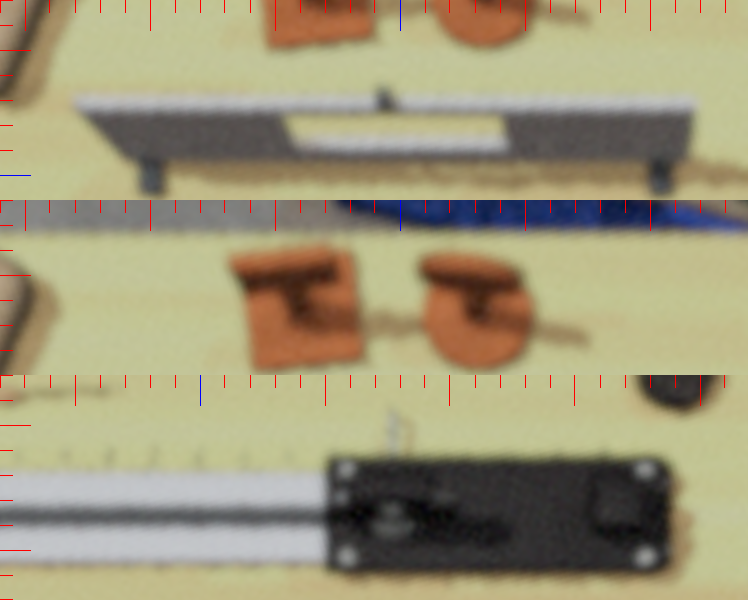

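```bash
python3 - <<'E'
from h import *
p=imaging.get_image("top"); s=.0004
a=grid(warp(p,.111,-.01,.06,-.14,.16,s),.06,.16,s)
im=warp(p,.090,-.12,-.03,-.22,.08,s); im=np.clip(im.astype(float)*3-40,0,255).astype(np.uint8)
c=grid(im,-.03,.08,s)
im=warp(p,.138,-.12,-.03,-.22,.08,s); im=np.clip(im.astype(float)*3-40,0,255).astype(np.uint8)
d=grid(im,-.03,.08,s)
cv2.imwrite("pics/w2.png",np.vstack([a[:140],c,d]))
for n in("top","side"):
    D=np.load(f"c_{n}.npz"); X=D["X"];C=D["C"].astype(int)
    b=np.c_[(X[:,:2]-c0)@xb,(X[:,:2]-c0)@yb,X[:,2]]
    o=(C[:,0]>1.6*C[:,2]+20)&(b[:,2]>.058)&(b[:,2]<.105)&(abs(b[:,0]-.1)<.03)
    for nm,t in(("round",o&(b[:,1]<.005)&(b[:,1]>-.07)),("square",o&(b[:,1]>.005)&(b[:,1]<.09))):
        q=b[t]; print(n,nm,len(q),np.percentile(q,[3,50,97],axis=0).round(4).tolist())
    g=(b[:,2]>.128)&(b[:,2]<.145)&(abs(b[:,0]-.03)<.02)&(abs(b[:,1])<.1)
    print("tab",g.sum(),np.median(b[g],0).round(4))
    g=(b[:,2]>.120)&(b[:,2]<.130)&(abs(b[:,0]-.03)<.02)&(abs(b[:,1])<.16)
    print("guardtop",g.sum(),np.percentile(b[g],[1,50,99],axis=0).round(4).tolist())
    g=(b[:,2]>.128)&(b[:,2]<.145)&(abs(b[:,0]+.075)<.03)&(abs(b[:,1]+.08)<.06)
    print("handle",g.sum(),np.percentile(b[g],[3,50,97],axis=0).round(4).tolist() if g.sum() else 0)
    g=(b[:,2]>.083)&(b[:,2]<.097)&(abs(b[:,0]+.075)<.03)&(abs(b[:,1]+.175)<.03)
    print("grip",g.sum(),np.percentile(b[g],[3,50,97],axis=0).round(4).tolist() if g.sum() else 0)
E
```

```text
top round 98 [[0.0946, -0.0457, 0.0619], [0.0975, -0.0284, 0.0897], [0.1022, -0.0119, 0.1024]]
top square 119 [[0.0969, 0.0249, 0.0606], [0.0996, 0.0434, 0.0893], [0.1045, 0.0624, 0.1021]]
tab 63 [0.0296 0.0082 0.1296]
guardtop 282 [[0.0269, -0.1161, 0.1204], [0.0296, -0.0014, 0.126], [0.0329, 0.1278, 0.1299]]
handle 99 [[-0.0794, -0.0924, 0.1305], [-0.0739, -0.0752, 0.1381], [-0.0676, -0.0597, 0.1425]]
grip 106 [[-0.0852, -0.1813, 0.0846], [-0.0741, -0.1708, 0.09], [-0.0632, -0.1607, 0.0942]]
side round 78 [[0.0919, -0.0505, 0.0595], [0.0956, -0.0436, 0.0861], [0.0997, -0.0228, 0.0993]]
side square 117 [[0.0943, 0.0238, 0.0594], [0.0976, 0.0349, 0.0823], [0.1042, 0.0608, 0.0988]]
tab 16 [0.0272 0.0044 0.1349]
guardtop 118 [[0.0241, -0.1186, 0.1203], [0.0263, -0.0189, 0.1249], [0.0297, 0.1243, 0.129]]
handle 61 [[-0.0818, -0.0953, 0.1289], [-0.0756, -0.0858, 0.136], [-0.0711, -0.0638, 0.1387]]
grip 95 [[-0.0867, -0.1841, 0.0838], [-0.0766, -0.1759, 0.0881], [-0.0649, -0.1609, 0.0904]]
```

View pics/w2.png

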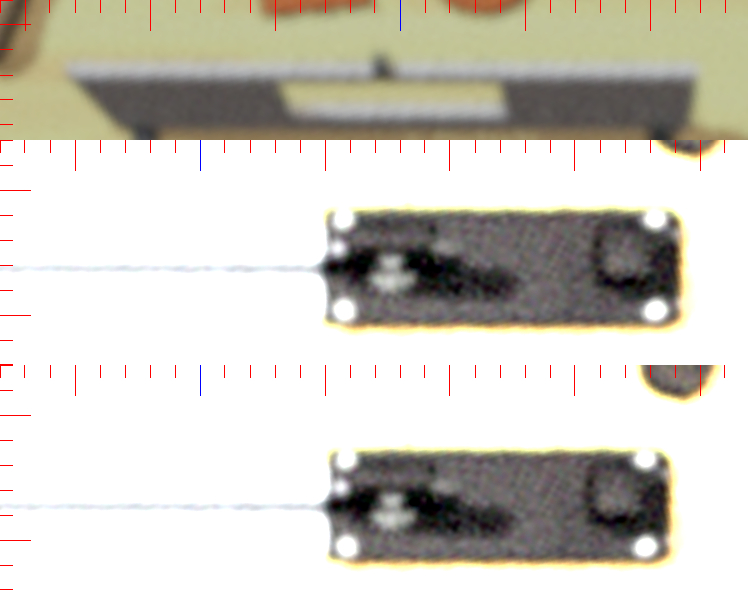

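```bash
cat >>h.py <<'E'
from scipy.spatial.transform import Rotation as Ro
def rel(pos,yawdeg,o=None):
    o=o or monitor.get_obs(); R=Ro.from_rotvec(o["tool_rot"]).as_matrix()
    d=R.T@(np.asarray(pos)-o["tool_pos"]); cur=np.degrees(np.arctan2(R[1,0],R[0,0]))
    roll=-(np.radians(yawdeg-cur)+np.pi)%(2*np.pi)-np.pi
    roll=-(((yawdeg-cur+180)%360)-180)*np.pi/180
    return np.r_[d,roll].round(4)
def st():
    o=monitor.get_obs(); R=Ro.from_rotvec(o["tool_rot"]).as_matrix()
    print("t",round(o["t"],2),"pos",o["tool_pos"].round(4),"board",B(o["tool_pos"]).round(4),"yaw",np.degrees(np.arctan2(R[1,0],R[0,0])).round(2),"tilt",np.degrees(np.arccos(-R[2,2])).round(2),"F",o["contact_force"].round(1),"T",o["wrist_torque"].round(2),"open",round(o["opening"],4),"q",o["q"].round(2))
E
python3 - <<'E'
from h import *
st(); print(rel([.42,.15,.22],66.27)); print(rel(Wd(-.075,-.171,.2),66.27), Wd(-.075,-.171,.2))
E
```

```text
t 1.55 pos [0.1899 0.5954 0.2031] board [-0.5877  0.5553] yaw 72.31 tilt 0.0 F [-0.6  0.3  0.6] T [ 0.01  0.05 -0.03] open 0.0852 q [ 1.14  0.05  1.61 -0.    1.48 -0.12]
[-0.3544  0.3545 -0.0169  0.1054]
[-0.7762  0.4335  0.0031  0.1054] [ 0.36702605 -0.27586026  0.2       ]
```

step_arm:
  targets: [-0.354,0.354,-0.017,0.105,-0.354,0.354,-0.017,0.105,-0.354,0.354,-0.017,0.105,-0.354,0.354,-0.017,0.105,-0.354,0.354,-0.017,0.105,-0.354,0.354,-0.017,0.105,-0.354,0.354,-0.017,0.105,-0.354,0.354,-0.017,0.105,-0.354,0.354,-0.017,0.105,-0.354,0.354,-0.017,0.105,-0.354,0.354,-0.017,0.105,-0.354,0.354,-0.017,0.105]

```text
t: 2.55
tool_pos: [0.4197, 0.1495, 0.2206]
tool_rot: [2.63, 1.718, 0.002]
contact_force: [-0.0, -0.1, 0.3]
opening: 0.0853
```

```bash
python3 - <<'E'
from h import *
st(); print(rel(Wd(-.075,-.171,.2),66.27))
E
```

```text
t 2.55 pos [0.4197 0.1495 0.2206] board [-0.1979  0.2396] yaw 66.3 tilt 0.08 F [-0.  -0.1  0.3] T [-0.02 -0.04 -0.02] open 0.0853 q [ 0.17 -0.41  1.99  0.    1.56 -0.98]
[-0.4107  0.1227  0.0203  0.0005]
```

step_arm:
  targets: [-0.411,0.123,0.02,0,-0.411,0.123,0.02,0,-0.411,0.123,0.02,0,-0.411,0.123,0.02,0,-0.411,0.123,0.02,0,-0.411,0.123,0.02,0,-0.411,0.123,0.02,0,-0.411,0.123,0.02,0,-0.411,0.123,0.02,0,-0.411,0.123,0.02,0,-0.411,0.123,0.02,0,-0.411,0.123,0.02,0]
  grip: 0.06

```text
t: 3.55
tool_pos: [0.3661, -0.2792, 0.2001]
tool_rot: [2.634, 1.711, 0.001]
contact_force: [0.0, -0.1, -0.2]
opening: 0.0598
```

```bash
python3 - <<'E'
from h import *
st(); print(rel(Wd(-.075,-.171,.065),66.27))
E
```

```text
t 3.55 pos [ 0.3661 -0.2792  0.2001] board [-0.0745 -0.1744] yaw 66.01 tilt 0.04 F [ 0.  -0.1 -0.2] T [0.04 0.02 0.01] open 0.0598 q [-0.81 -0.36  1.98  0.    1.51 -1.97]
[ 0.0033 -0.0006  0.1351 -0.0046]
```

step_arm:
  targets: [0.003,-0.001,0.04,-0.005,0.003,-0.001,0.08,-0.005,0.003,-0.001,0.115,-0.005,0.003,-0.001,0.135,-0.005,0.003,-0.001,0.135,-0.005,0.003,-0.001,0.135,-0.005]

```text
t: 4.05
tool_pos: [0.3662, -0.2746, 0.0645]
tool_rot: [-2.627, -1.718, -0.001]
contact_force: [0.6, -0.6, 0.1]
opening: 0.0601
```

```bash
python3 - <<'E'
from h import *
st()
for n in("top","side"):
    p=imaging.get_image(n); save(p,n+"1.png")
    x,y,w,h=dict(top=(230,200,140,130),side=(190,150,110,150))[n]
    i=p["color"][y:y+h,x:x+w,::-1]; cv2.imwrite(f"pics/{n}1c.png",cv2.resize(np.clip(i.astype(float)*1.8,0,255).astype(np.uint8),None,fx=4,fy=4,interpolation=cv2.INTER_CUBIC))
E
python3 -c "
import cv2,numpy as np
a=cv2.imread('pics/top1c.png');b=cv2.imread('pics/side1c.png')
b=cv2.resize(b,(int(b.shape[1]*520/b.shape[0]),520));cv2.imwrite('pics/tb1.png',cv2.resize(np.hstack([a,b]),None,fx=.82,fy=.82))"
```

```text
t 4.05 pos [ 0.3662 -0.2746  0.0645] board [-0.0763 -0.1702] yaw 66.36 tilt 0.13 F [ 0.6 -0.6  0.1] T [-0.01 -0.04  0.06] open 0.0601 q [-0.81 -0.23  2.12  0.    1.26 -1.97]
```

View pics/tb1.png

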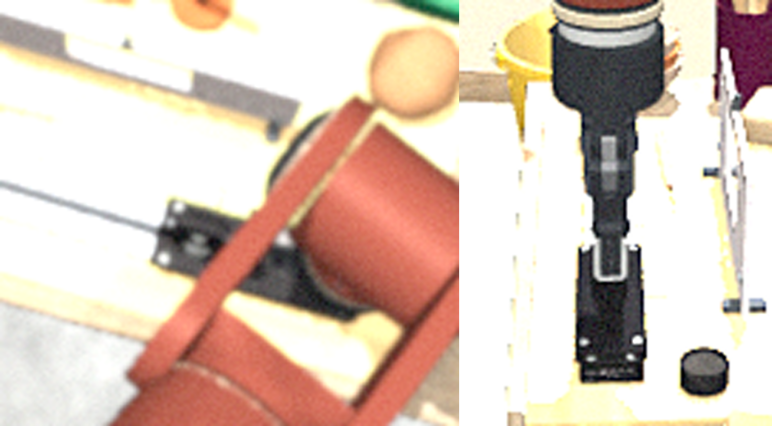

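The gripper is over the slider grip: in the side crop, the fingers at about (610,255) line up with the carriage's centre line. I'll close it now.

step_arm:
  targets: [0,0,0,0,0,0,0,0,0,0,0,0,0,0,0,0,0,0,0,0,0,0,0,0]
  grip: 0.0
  force: 30

```text
t: 4.65
tool_pos: [0.3679, -0.2768, 0.0676]
tool_rot: [2.626, 1.717, 0.002]
contact_force: [-0.2, 0.6, -0.1]
opening: -0.0002
```

```bash
python3 - <<'E'
from h import *
st()
E
```

```text
t 4.65 pos [ 0.3679 -0.2768  0.0676] board [-0.0738 -0.1715] yaw 66.33 tilt 0.24 F [-0.2  0.6 -0.1] T [ 0.02  0.04 -0.05] open -0.0002 q [-0.81 -0.23  2.11  0.    1.26 -1.97]
```

```bash
python3 - <<'E'
from h import *
for n in("top","side"):
    p=imaging.get_image(n)
    for r in imaging.mark_of("grip_top",p)[:2]: print(n,r["score"],r["uv"],B(at_z(p,r["uv"],.09)))
    x,y,w,h=dict(top=(230,200,140,130),side=(190,190,110,100))[n]
    i=p["color"][y:y+h,x:x+w,::-1]; cv2.imwrite(f"pics/{n}2c.png",cv2.resize(np.clip(i.astype(float)*2.,0,255).astype(np.uint8),None,fx=7 if n=="side" else 4,fy=7 if n=="side" else 4,interpolation=cv2.INTER_CUBIC))
    print(n, "TCP px",proj(p,monitor.get_obs()["tool_pos"]))
    save(p,n+"2.png")
E
```

```text
top 0.63 [334.6, 281.7] [-0.07054861 -0.17617628]
top 0.3 [140.7, 220.2] [-0.06263227  0.28232211]
top TCP px [331.0863549  283.48426132]
side 0.88 [243.2, 244.7] [-0.07434502 -0.17848851]
side TCP px [243.44604776 252.49345368]
```

View pics/side2c.png

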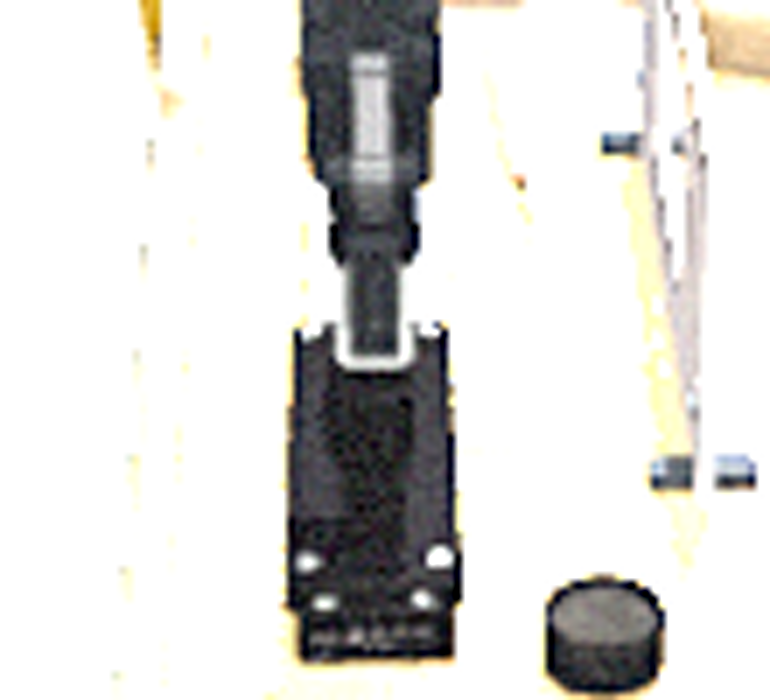

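View pics/top2c.png

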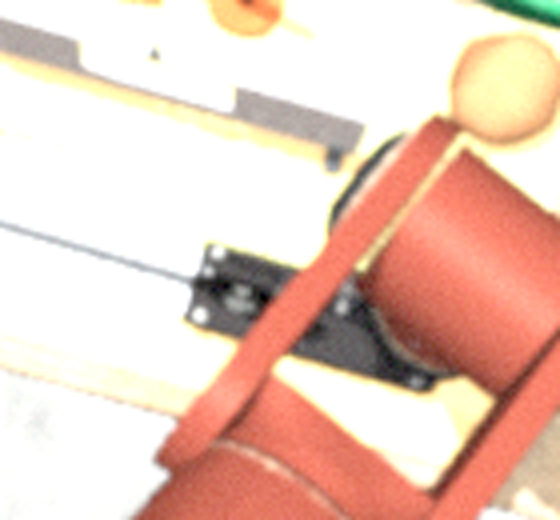

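```bash
python3 - <<'E'
from h import *
p=imaging.get_image("side")
for v in range(222,282,2):
    X=at_depth(p,(243,v)); print(v,p["color"][v,243],B(X).round(3),X[2].round(3))
E
```

```text
222 [17 22 25] [-0.075 -0.218] 0.163
224 [42 46 48] [-0.074 -0.202] 0.15
226 [28 35 34] [-0.075 -0.204] 0.147
228 [26 24 27] [-0.074 -0.181] 0.13
230 [34 36 41] [-0.074 -0.182] 0.126
232 [36 42 43] [-0.075 -0.183] 0.122
234 [36 36 38] [-0.075 -0.179] 0.115
236 [44 45 47] [-0.075 -0.184] 0.113
238 [37 38 39] [-0.075 -0.183] 0.108
240 [46 48 47] [-0.075 -0.184] 0.104
242 [95 98 96] [-0.075 -0.178] 0.096
244 [21 19 23] [-0.075 -0.174] 0.089
246 [34 26 24] [-0.075 -0.182] 0.089
248 [16 16 21] [-0.075 -0.186] 0.087
250 [20 18 19] [-0.075 -0.184] 0.081
252 [22 23 15] [-0.075 -0.184] 0.077
254 [18 15 17] [-0.075 -0.183] 0.071
256 [19 22 24] [-0.075 -0.185] 0.068
258 [22 28 30] [-0.075 -0.18 ] 0.06
260 [21 17 26] [-0.075 -0.183] 0.057
262 [12 14 14] [-0.075 -0.178] 0.049
264 [16 22 16] [-0.075 -0.18 ] 0.045
266 [23 25 23] [-0.075 -0.179] 0.04
268 [23 19 26] [-0.075 -0.181] 0.036
270 [29 25 34] [-0.075 -0.182] 0.032
272 [29 28 34] [-0.075 -0.191] 0.033
274 [23 23 25] [-0.075 -0.197] 0.032
276 [22 19 22] [-0.075 -0.194] 0.026
278 [19 17 20] [-0.076 -0.2  ] 0.025
280 [54 51 50] [-0.076 -0.2  ] 0.02
```

```bash
python3 - <<'E'
from h import *
for n in ("side","top"):
    D=np.load(f"c_{n}.npz"); X=D["X"][D["ok"]]; C=D["C"][D["ok"]]
    m=(abs(X[:,0]-.19)<.06)&(abs(X[:,1]-.595)<.09)&(X[:,2]>.1)&(X[:,2]<.35)
    print(n,m.sum()); 
    if m.sum(): print(np.percentile(X[m,2],[0,1,3,5,10,20]).round(3)); s=X[m]; print(s[np.argsort(s[:,2])][:8].round(3))
p=imaging.get_image("side"); 
print("now finger"); 
for z in (.2,.215,.23): print(proj(p,np.array([.19,.595,z])))
E
python3 -c "
import cv2
i=cv2.imread('pics/side0.png')[30:100,40:100];cv2.imwrite('pics/s0f.png',cv2.resize(i*2,None,fx=8,fy=8,interpolation=cv2.INTER_CUBIC))"
```

```text
side 558
[0.245 0.247 0.25  0.252 0.259 0.273]
[[0.179 0.556 0.245]
 [0.206 0.639 0.246]
 [0.182 0.549 0.247]
 [0.2   0.639 0.247]
 [0.173 0.551 0.247]
 [0.209 0.634 0.247]
 [0.203 0.637 0.247]
 [0.171 0.551 0.247]]
top 0
now finger
[74.90563867 93.41460555]
[74.18860933 88.6357068 ]
[73.46756393 83.81892989]
```

View pics/s0f.png

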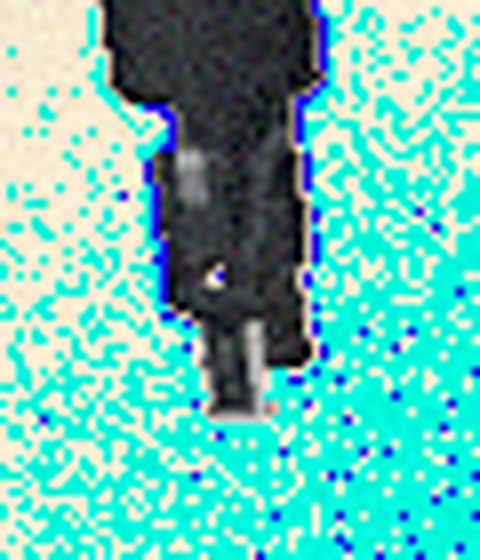

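The fingers closed on air. Depth shows the real fingertips about 26–29 mm above the reported TCP, here at z≈0.092 and the same at the start pose, so they shut just over the head. I'll reopen and go lower.

step_arm:
  targets: [0,0,0,0,0,0,0,0,0,0,0,0,0,0,0,0,0,0,0,0,0,0,0,0]
  grip: 0.06

```text
t: 5.45
tool_pos: [0.3678, -0.2767, 0.0673]
tool_rot: [2.627, 1.717, 0.002]
contact_force: [-0.7, 0.8, 0.1]
opening: 0.0602
```

step_arm:
  targets: [0,0,0.01,0,0,0,0.018,0,0,0,0.026,0,0,0,0.03,0,0,0,0.03,0]

```text
t: 5.87
tool_pos: [0.3668, -0.2756, 0.0353]
tool_rot: [-2.63, -1.719, -0.001]
contact_force: [0.2, -0.1, -0.3]
opening: 0.0598
```

```bash
python3 - <<'E'
from h import *
st()
p=imaging.get_image("side")
u=proj(p,Wd(-.075,-.205,.06)); print(u)
for v in range(232,270,2):
    X=at_depth(p,(243,v)); print(v,p["color"][v,243],B(X).round(3),X[2].round(3))
i=p["color"][190:290,190:300,::-1]; cv2.imwrite("pics/s3.png",cv2.resize(np.clip(i.astype(float)*2.5,0,255).astype(np.uint8),None,fx=6,fy=6,interpolation=cv2.INTER_CUBIC))
E
```

```text
t 5.87 pos [ 0.3668 -0.2756  0.0353] board [-0.0753 -0.1708] yaw 66.34 tilt 0.04 F [ 0.2 -0.1 -0.3] T [-0.02 -0.01 -0.01] open 0.0598 q [-0.81 -0.19  2.13  0.    1.19 -1.97]
[243.1495298 264.8041401]
232 [45 44 47] [-0.075 -0.229] 0.148
234 [37 40 42] [-0.075 -0.233] 0.146
236 [35 38 37] [-0.075 -0.236] 0.143
238 [32 31 33] [-0.075 -0.235] 0.139
240 [36 36 42] [-0.075 -0.21 ] 0.12
242 [41 45 46] [-0.075 -0.224] 0.123
244 [37 37 40] [-0.075 -0.23 ] 0.123
246 [32 39 38] [-0.075 -0.231] 0.119
248 [30 28 31] [-0.075 -0.214] 0.104
250 [36 40 40] [-0.075 -0.213] 0.099
252 [31 31 35] [-0.075 -0.214] 0.095
254 [32 32 35] [-0.075 -0.212] 0.089
256 [43 43 49] [-0.075 -0.215] 0.087
258 [30 29 31] [-0.075 -0.211] 0.08
260 [65 67 67] [-0.075 -0.212] 0.076
262 [65 62 63] [-0.075 -0.181] 0.051
264 [12  6 12] [-0.075 -0.179] 0.044
266 [23 14 26] [-0.075 -0.179] 0.04
268 [15 18 21] [-0.075 -0.18 ] 0.036
```

View pics/s3.png

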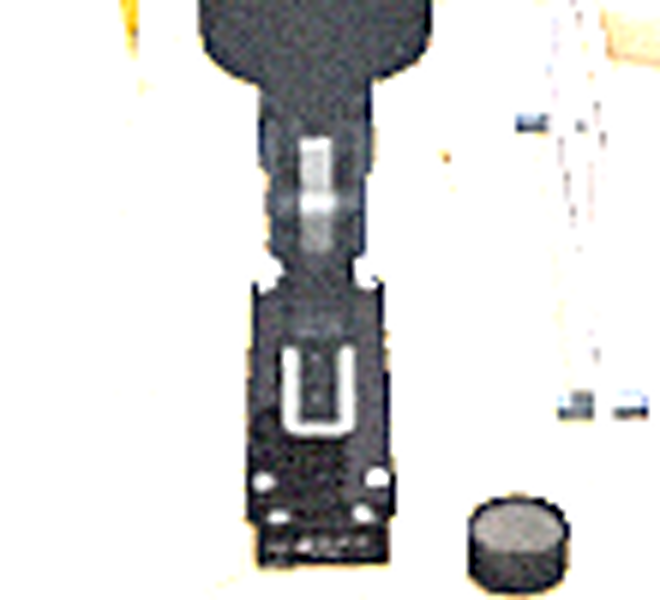

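The pad, with its light U-rim at crop (318,390), now sits beside the head with its tip at z≈0.074. I'll close again.

step_arm:
  targets: [0,0,0,0,0,0,0,0,0,0,0,0,0,0,0,0,0,0,0,0,0,0,0,0]
  grip: 0.0
  force: 30

```text
t: 6.42
tool_pos: [0.3675, -0.2764, 0.0367]
tool_rot: [2.628, 1.718, 0.002]
contact_force: [0.3, -0.0, 1.5]
opening: 0.0234
```

```bash
python3 - <<'E'
from h import *
st()
E
```

```text
t 6.42 pos [ 0.3675 -0.2764  0.0367] board [-0.0743 -0.1713] yaw 66.33 tilt 0.13 F [ 0.3 -0.   1.5] T [ 0.03  0.12 -0.09] open 0.0234 q [-0.81 -0.19  2.13  0.    1.19 -1.97]
```

step_arm:
  targets: [0.008,0,0,0,0.02,0,0,0,0.035,0,0,0,0.05,0,0,0,0.065,0,0,0,0.075,0,0,0,0.081,0,0,0,0.081,0,0,0,0.081,0,0,0]

```text
t: 7.17
tool_pos: [0.4005, -0.2013, 0.0366]
tool_rot: [2.628, 1.719, 0.004]
contact_force: [2.0, 2.0, -0.7]
opening: 0.0233
```

```bash
python3 - <<'E'
from h import *
st()
p=imaging.get_image("top"); q=imaging.get_image("side")
for n,P in(("top",p),("side",q)):
  for k,z in(("mirror_handle",.112),("mirror_face",.078),("window_mid",.078),("grip_top",.09)):
    for r in imaging.mark_of(k,P)[:1]: print(n,k,round(r["score"],2),B(at_z(P,r["uv"],z)).round(4))
i=p["color"][180:300,200:340,::-1]; cv2.imwrite("pics/t4.png",cv2.resize(np.clip(i.astype(float)*1.5,0,255).astype(np.uint8),None,fx=5,fy=5,interpolation=cv2.INTER_CUBIC))
E
```

```text
t 7.17 pos [ 0.4005 -0.2013  0.0366] board [-0.0744 -0.0892] yaw 66.37 tilt 0.16 F [ 2.   2.  -0.7] T [ 0.16 -0.25 -0.15] open 0.0233 q [-0.63 -0.22  2.16  0.    1.2  -1.79]
top mirror_handle 0.48 [-0.0699  0.0039]
top mirror_face 0.55 [-0.0732  0.01  ]
top window_mid 0.65 [0.0297 0.0044]
top grip_top 0.6 [-0.0731 -0.0839]
side window_mid 0.95 [0.0266 0.001 ]
side grip_top 0.84 [-0.077  -0.0852]
```

View pics/t4.png

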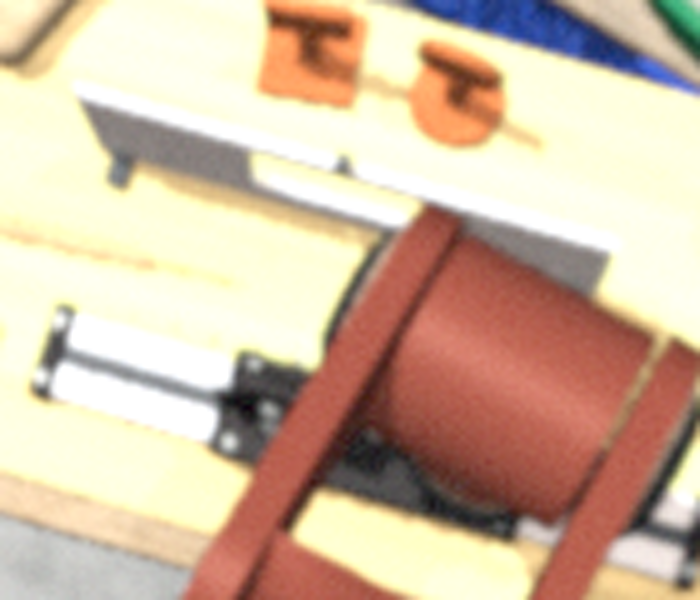

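step_arm:
  targets: [0,0,0,0,0,0,0,0,0,0,0,0,0,0,0,0]
  grip: 0.06

```text
t: 8.0
tool_pos: [0.3998, -0.2025, 0.0366]
tool_rot: [2.629, 1.717, 0.001]
contact_force: [-0.3, 0.1, 0.4]
opening: 0.0595
```

step_arm:
  targets: [0,0,-0.03,0,0,0,-0.07,0,0,0,-0.11,0,0,0,-0.15,0,-0.05,0,-0.16,0,-0.1,0,-0.16,0,-0.15,0,-0.16,0,-0.2,0,-0.16,0,-0.2,0,-0.16,0,-0.2,0,-0.16,0]

```text
t: 8.83
tool_pos: [0.3164, -0.39, 0.1968]
tool_rot: [2.633, 1.709, -0.003]
contact_force: [-0.3, 0.6, 0.2]
opening: 0.0598
```

```bash
cat > meas.py <<'E'
from h import *
st()
for n in("top","side"):
    p=imaging.get_image(n); save(p,n+"5.png")
    for k,z in(("mirror_handle",.112),("mirror_face",.078),("window_mid",.078),("grip_top",.09),("round_face",.078)):
        for r in imaging.mark_of(k,p)[:1]: print(n,k,round(r["score"],2),B(at_z(p,r["uv"],z)).round(4))
    H,W=p["depth"].shape; uv=np.stack(np.meshgrid(np.arange(W),np.arange(H)),-1).reshape(-1,2)
    dd=(uv-[p["cx"],p["cy"]])/K(p); s=dd.copy()
    for _ in range(20): s=dd/(1+p["k1"]*(s**2).sum(1,keepdims=True))
    X=(np.c_[s,np.ones(len(s))]*p["depth"].reshape(-1,1)-p["t"])@p["R"]
    b=np.c_[(X[:,:2]-c0)@xb,(X[:,:2]-c0)@yb,X[:,2]]
    for nm,zl,zh,cx,cy,wx,wy in(("handle",.128,.146,-.075,.005,.03,.035),("grip",.083,.097,-.075,-.09,.03,.03),("guard",.120,.132,.03,.005,.02,.16),("tab",.131,.146,.03,.005,.015,.03)):
        g=(b[:,2]>zl)&(b[:,2]<zh)&(abs(b[:,0]-cx)<wx)&(abs(b[:,1]-cy)<wy)
        if g.sum(): q=np.percentile(b[g],[2,50,98],axis=0).round(4); print(n,nm,g.sum(),q[:,0],q[:,1],"midy",(q[0,1]+q[2,1])/2)
    if n=="top":
        s=.0004
        a=grid(warp(p,.126,.0,.07,-.14,.16,s),.07,.16,s)
        im=[]
        for z in(.09,.138):
            w=warp(p,z,-.12,-.03,-.14,.16,s); im.append(grid(np.clip(w.astype(float)*3-40,0,255).astype(np.uint8),-.03,.16,s))
        cv2.imwrite("pics/w5.png",np.vstack([a]+im))
E
python3 meas.py
```

```text
t 8.83 pos [ 0.3164 -0.39    0.1968] board [-0.0754 -0.2958] yaw 65.97 tilt 0.19 F [-0.3  0.6  0.2] T [ 0.04 -0.    0.  ] open 0.0598 q [-1.04 -0.25  1.9  -0.    1.48 -2.19]
top mirror_handle 0.69 [-0.0766 -0.0007]
top mirror_face 0.74 [-0.0735 -0.0928]
top window_mid 0.55 [0.0256 0.0084]
top grip_top 0.82 [-0.0767 -0.0874]
top round_face 0.77 [ 0.092  -0.0316]
top handle 100 [-0.0794 -0.0737 -0.0673] [-0.0129  0.0047  0.0216] midy 0.004350000000000001
top grip 115 [-0.0849 -0.0742 -0.0619] [-0.1018 -0.0904 -0.0791] midy -0.09045
top guard 306 [0.0268 0.0293 0.0324] [-0.1139  0.0007  0.1247] midy 0.005400000000000002
top tab 14 [0.0262 0.0281 0.033 ] [-0.0168  0.0056  0.0087] midy -0.00405
side mirror_face 0.28 [0.0741 0.0521]
side window_mid 0.78 [0.0284 0.0035]
side grip_top 0.76 [-0.0738 -0.0897]
side round_face 0.79 [ 0.0971 -0.0213]
side grip 79 [-0.0866 -0.076  -0.0653] [-0.1049 -0.097  -0.0826] midy -0.09375
side guard 126 [0.0242 0.0264 0.0296] [-0.1185 -0.0124  0.1205] midy 0.0010000000000000009
side tab 11 [0.0246 0.027  0.0296] [-0.0008  0.0046  0.0085] midy 0.00385
```

View pics/w5.png

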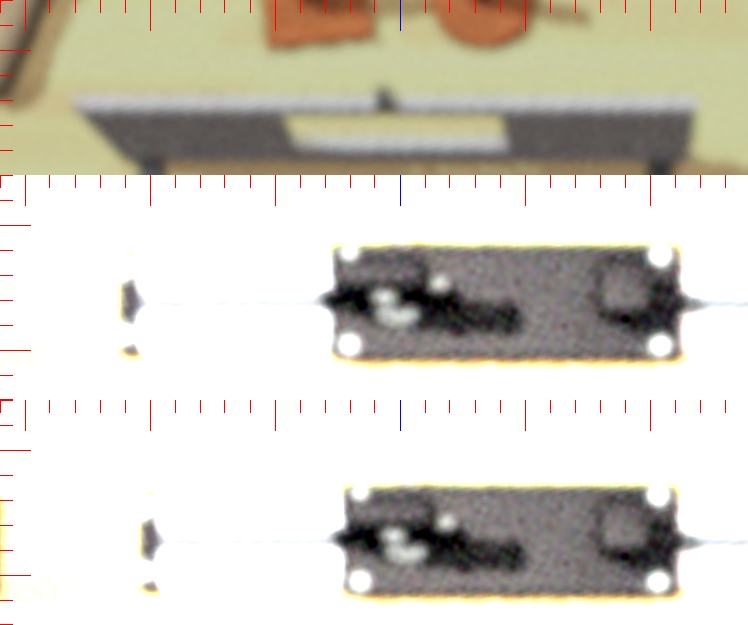

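```bash
python3 - <<'E'
from h import *
print(rel(Wd(-.0745,.005,.17),66.27-90))
E
```

```text
[2.9510e-01 5.0000e-04 2.6600e-02 1.5724e+00]
```

step_arm:
  targets: [0.295,0,0.026,1.572,0.295,0,0.026,1.572,0.295,0,0.026,1.572,0.295,0,0.026,1.572,0.295,0,0.026,1.572,0.295,0,0.026,1.572,0.295,0,0.026,1.572,0.295,0,0.026,1.572,0.295,0,0.026,1.572,0.295,0,0.026,1.572,0.295,0,0.026,1.572,0.295,0,0.026,1.572]
  grip: 0.05

```text
t: 10.43
tool_pos: [0.4379, -0.1141, 0.1706]
tool_rot: [3.121, -0.344, 0.003]
contact_force: [-0.2, -0.2, -0.2]
opening: 0.05
```

```bash
python3 - <<'E'
from h import *
st();print(rel(Wd(-.0745,.005,.083),66.27-90))
E
```

```text
t 10.43 pos [ 0.4379 -0.1141  0.1706] board [-0.0752  0.0056] yaw -12.59 tilt 0.13 F [-0.2 -0.2 -0.2] T [ 0.01  0.   -0.02] open 0.05 q [-0.42 -0.36  2.04 -0.    1.46 -0.2 ]
[0.0004 0.0006 0.0876 0.1944]
```

step_arm:
  targets: [0,-0.001,0.01,0.194,0,-0.001,0.02,0.194,0,-0.001,0.05,0.194,0,-0.001,0.075,0.194,0,-0.001,0.088,0.194,0,-0.001,0.088,0.194,0,-0.001,0.088,0.194]

```text
t: 11.02
tool_pos: [0.4378, -0.113, 0.0821]
tool_rot: [3.074, -0.645, 0.001]
contact_force: [0.0, 0.2, 0.9]
opening: 0.05
```

```bash
python3 - <<'E'
from h import *
st();print(rel(Wd(-.0745,.005,.083),66.27-90))
p=imaging.get_image("side")
i=p["color"][150:270,190:310,::-1]; cv2.imwrite("pics/s6.png",cv2.resize(np.clip(i.astype(float)*2.5,0,255).astype(np.uint8),None,fx=5,fy=5,interpolation=cv2.INTER_CUBIC))
E
```

```text
t 11.02 pos [ 0.4378 -0.113   0.0821] board [-0.0757  0.0066] yaw -23.69 tilt 0.06 F [0.  0.2 0.9] T [-0.04 -0.01 -0.05] open 0.05 q [-0.42 -0.27  2.12 -0.    1.29 -0.  ]
[ 0.0012  0.0016 -0.0009  0.0007]
```

View pics/s6.png

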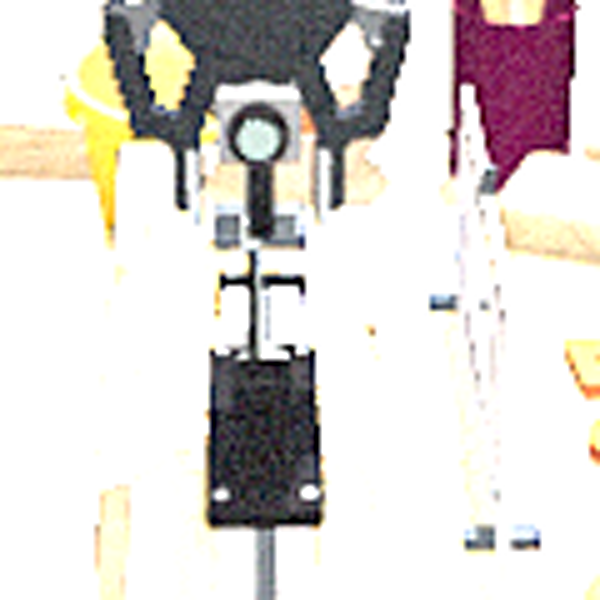

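```bash
python3 - <<'E'
from h import *
p=imaging.get_image("side")
for z in(.138,.112,.101,.055): print(z,proj(p,Wd(-.075,.005,z)).round(1), proj(p,Wd(-.105,.005,z)).round(1))
for v in range(180,198,2): X=at_depth(p,(227,v));Y=at_depth(p,(257,v)); print(v,B(X).round(3),X[2].round(3),B(Y).round(3),Y[2].round(3))
E
```

```text
0.138 [241.9 184. ] [228.5 184.1]
0.112 [242.  194.4] [228.7 194.5]
0.101 [242.  198.7] [228.8 198.9]
0.055 [242.2 216.4] [229.3 216.6]
180 [-0.108  0.003] 0.149 [-0.041 -0.001] 0.15
182 [-0.108  0.003] 0.144 [-0.041  0.001] 0.144
184 [-0.108  0.001] 0.14 [-0.041  0.001] 0.139
186 [-0.108  0.002] 0.135 [-0.041 -0.001] 0.136
188 [-0.108 -0.001] 0.131 [-0.041  0.   ] 0.13
190 [-0.109  0.001] 0.125 [-0.041  0.002] 0.124
192 [-0.109 -0.005] 0.123 [-0.032  0.235] 0.008
194 [-0.115  0.224] 0.007 [-0.033  0.223] 0.007
196 [-0.115  0.212] 0.007 [-0.033  0.212] 0.007
```

step_arm:
  targets: [0,0.001,0,0,0,0.001,0,0,0,0.001,0,0,0,0.001,0,0,0,0.001,0,0,0,0.001,0,0,0,0.001,0,0]
  grip: 0.0
  force: 40

```text
t: 11.7
tool_pos: [0.4385, -0.1144, 0.0858]
tool_rot: [3.073, -0.645, 0.004]
contact_force: [-7.4, 2.1, 8.1]
opening: 0.0111
```

```bash
python3 - <<'E'
from h import *
st()
xr,yr=.097,-.028
a=np.arctan2(yr-.005,xr+.075); print(a,(np.pi/2+a)/2)
E
```

```text
t 11.7 pos [ 0.4385 -0.1144  0.0858] board [-0.0746  0.0055] yaw -23.69 tilt 0.17 F [-7.4  2.1  8.1] T [0.47 1.15 0.08] open 0.0111 q [-0.42 -0.28  2.12 -0.    1.3  -0.01]
-0.1895569745963135 0.6906196760992915
```

step_arm:
  targets: [0,0,-0.001,-0.06,0,0,-0.001,-0.15,0,0,-0.001,-0.25,0,0,-0.001,-0.35,0,0,-0.001,-0.45,0,0,-0.001,-0.55,0,0,-0.001,-0.63,0,0,-0.001,-0.69,0,0,-0.001,-0.69,0,0,-0.001,-0.69,0,0,-0.001,-0.69]

```text
t: 12.62
tool_pos: [0.4376, -0.1142, 0.086]
tool_rot: [3.11, 0.431, -0.0]
contact_force: [-2.0, 0.3, -3.9]
opening: 0.0109
```

```bash
python3 - <<'E'
from h import *
st()
for n in("side","top"):
    p=imaging.get_image(n)
    x,y,w,h=dict(top=(200,180,140,120),side=(190,150,140,120))[n]
    i=p["color"][y:y+h,x:x+w,::-1]; cv2.imwrite(f"pics/{n}7.png",cv2.resize(np.clip(i.astype(float)*2,0,255).astype(np.uint8),None,fx=5,fy=5,interpolation=cv2.INTER_CUBIC))
    for k,z in(("mirror_handle",.112),("mirror_face",.078),("round_face",.078),("grip_top",.09),("window_mid",.078)):
        for r in imaging.mark_of(k,p)[:1]: print(n,k,round(r["score"],2),B(at_z(p,r["uv"],z)).round(4))
E
```

```text
t 12.62 pos [ 0.4376 -0.1142  0.086 ] board [-0.0754  0.0054] yaw 15.77 tilt 0.09 F [-2.   0.3 -3.9] T [-0.11  0.27 -0.04] open 0.0109 q [-0.42 -0.28  2.12 -0.    1.3  -0.69]
side mirror_handle 0.54 [-0.0777  0.0013]
side mirror_face 0.67 [-0.0639 -0.0046]
side round_face 0.77 [ 0.0934 -0.0202]
side grip_top 0.74 [-0.0739 -0.1019]
side window_mid 0.83 [0.0353 0.0084]
top mirror_face 0.74 [0.0564 0.2753]
top round_face 0.53 [ 0.0945 -0.0352]
top grip_top 0.59 [-0.0707 -0.0873]
```

View pics/side7.png

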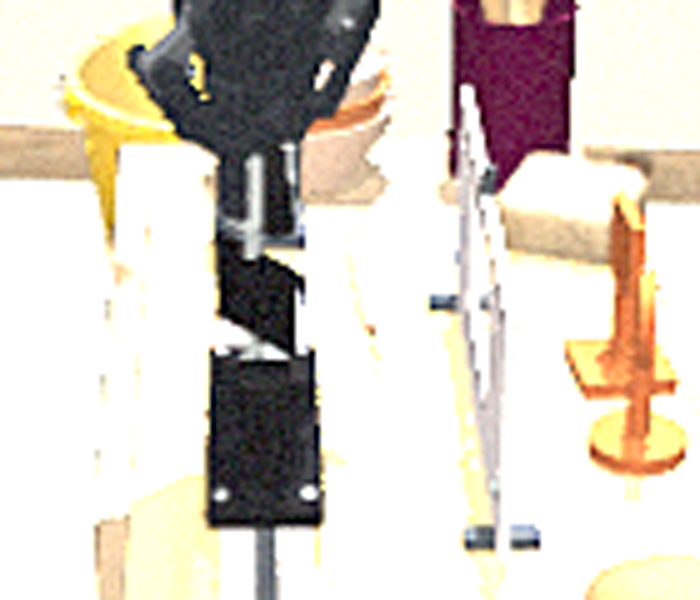

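View pics/top7.png

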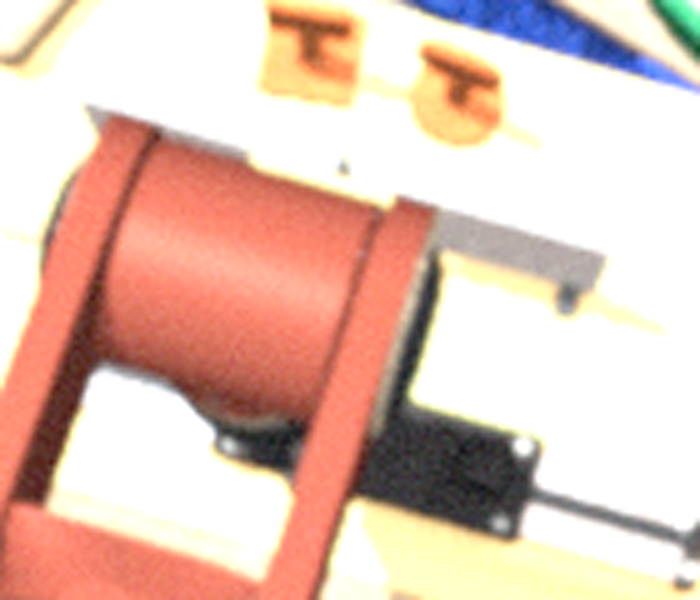

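```bash
cat > tile.py <<'E'
from h import *
from scipy.optimize import minimize
st()
a=np.linspace(0,2*np.pi,60,endpoint=False)
def model(x,y,yaw,fx):
    n=np.array([np.cos(yaw),np.sin(yaw)]);u=np.array([-n[1],n[0]])
    disc=[np.r_[np.array([x,y])+u*.022*np.cos(t)+n*k,.078+.022*np.sin(t)] for k in(0,.008) for t in a]
    f=np.array([x,y])+n*fx
    foot=[np.r_[f+.024*np.array([np.cos(t),np.sin(t)]),z] for z in(.008,.014) for t in a]
    stem=[np.r_[f+np.array([i,j])*.003,z] for i in(-1,1) for j in(-1,1) for z in(.012,.07)]
    return disc,foot,stem
S=6
obs={}
for n in("top","side"):
    p=imaging.get_image(n); C=p["color"].astype(float)
    c=proj(p,Wd(.1,-.028,.05)); x0,y0=int(c[0]-25),int(c[1]-32); w,h=50,64
    I=cv2.resize(p["color"][y0:y0+h,x0:x0+w],None,fx=S,fy=S,interpolation=cv2.INTER_CUBIC).astype(float)
    m=(I[...,0]>1.75*I[...,2]+10)&(I[...,0]>1.25*I[...,1])
    k,l,stt,_=cv2.connectedComponentsWithStats(m.astype(np.uint8))
    q=((proj(p,Wd(.1,-.028,.014))-[x0,y0])*S).astype(int)
    L=l[q[1],q[0]]; L=L if L else 1+np.argmax(stt[1:,4]); m=l==L
    obs[n]=(p,x0,y0,w,h,m,I)
def mask(n,v):
    p,x0,y0,w,h,m,I=obs[n]; out=np.zeros(m.shape,np.uint8)
    for part in model(*v):
        P=np.array([(proj(p,Wd(*X))+.5-[x0,y0])*S-.5 for X in part]); cv2.fillConvexPoly(out,cv2.convexHull(P.astype(np.float32)).round().astype(np.int32),1)
    return out>0
def cost(v,ns):
    return sum(1-(mask(n,v)&obs[n][5]).sum()/(mask(n,v)|obs[n][5]).sum() for n in ns)
for ns in(("top",),("side",),("top","side")):
    r=min((minimize(cost,[.097,y,0,.004],args=(ns,),method="Nelder-Mead",options=dict(initial_simplex=[[.097,y,0,.004],[.1,y,0,.004],[.097,y+.004,0,.004],[.097,y,.2,.004],[.097,y,0,.008]],xatol=1e-4,fatol=1e-4,maxiter=120)) for y in(-.028,)),key=lambda r:r.fun)
    print(ns,r.x.round(4),r.fun.round(3))
v=r.x
vis=[]
for n in obs:
    I=obs[n][6].clip(0,255).astype(np.uint8)[:,:,::-1].copy(); mm=mask(n,v).astype(np.uint8)
    for M,c in((mm,(255,0,0)),(obs[n][5].astype(np.uint8),(0,255,0))): cv2.drawContours(I,cv2.findContours(M,0,1)[0],-1,c,1)
    vis.append(I)
cv2.imwrite("pics/tile.png",np.hstack(vis))
E
python3 tile.py
```

```text
t 13.22 pos [ 0.4377 -0.1142  0.086 ] board [-0.0754  0.0054] yaw 15.84 tilt 0.09 F [-4.   0.1 -9.6] T [-0.13  0.67 -0.02] open 0.0112 q [-0.42 -0.28  2.12 -0.    1.3  -0.7 ]
('top',) [ 0.0937 -0.0275 -0.1056  0.0092] 0.106
('side',) [ 0.0898 -0.0273  0.195   0.009 ] 0.429
('top', 'side') [ 0.0875 -0.0297  0.1952  0.0143] 0.59
```

View pics/tile.png

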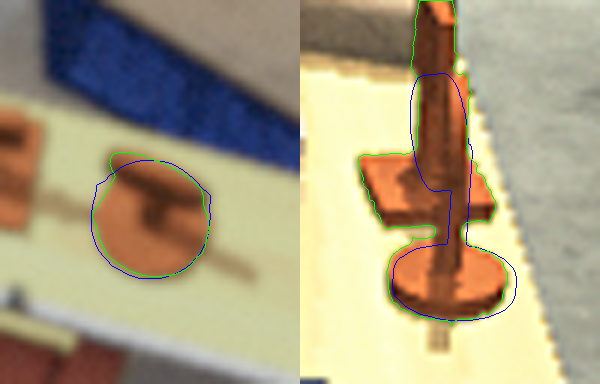

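```bash
python3 - <<'E'
from h import *
st()
old=cv2.imread("pics/side5.png"); old_t=cv2.imread("pics/top5.png")
s=imaging.get_image("side"); t=imaging.get_image("top")
# carriage right-hand part shift between pictures
def shift(a,b,x0,y0,x1,y1,pad=6):
    tpl=cv2.resize(a[y0:y1,x0:x1],None,fx=8,fy=8,interpolation=cv2.INTER_CUBIC); sr=cv2.resize(b[y0-pad:y1+pad,x0-pad:x1+pad],None,fx=8,fy=8,interpolation=cv2.INTER_CUBIC)
    r=cv2.matchTemplate(sr,tpl,cv2.TM_CCOEFF_NORMED); _,m,_,l=cv2.minMaxLoc(r); return np.array(l)/8-pad,round(m,3)
u=proj(t,Wd(-.075,-.105,.035)).astype(int); print(u,shift(old_t,t["color"][:,:,::-1].copy(),u[0]-12,u[1]-14,u[0]+14,u[1]+14))
g=proj(t,Wd(-.075,-.105,.035))-proj(t,Wd(-.075,-.115,.035)); print("px per 10mm",g)
u=proj(s,Wd(-.075,-.105,.035)).astype(int); print(u,shift(old,s["color"][:,:,::-1].copy(),u[0]-16,u[1]-8,u[0]+16,u[1]+12))
print("px per 10mm",proj(s,Wd(-.075,-.105,.035))-proj(s,Wd(-.075,-.115,.035)))
# mirror plane
P=[]
for v in range(196,220):
    for uu in range(228,260):
        X=at_depth(s,(uu,v)); b=B(X)
        if .06<X[2]<.098 and abs(b[0]+.075)<.03 and abs(b[1]-.005)<.03: P.append([*b,X[2]])
P=np.array(P); print(len(P))
k=np.ones(len(P),bool)
for _ in range(6):
    c=np.polyfit(P[k,0],P[k,1],1); r=P[:,1]-np.polyval(c,P[:,0]); k=abs(r)<.004
print("slope",c,"face angle q",np.arctan(-1/c[0]) if 0 else np.pi/2-np.arctan(-c[0]) ,np.arctan(-c[0]),k.sum())
E
```

```text
t 13.32 pos [ 0.4377 -0.1142  0.086 ] board [-0.0754  0.0054] yaw 15.84 tilt 0.08 F [-4.1 -0.8 -9. ] T [-0.1   0.7  -0.04] open 0.0114 q [-0.42 -0.28  2.12 -0.    1.3  -0.7 ]
[301 277] (array([-0.375,  0.   ]), 0.967)
px per 10mm [-4.16120844 -1.22762156]
[242 248] (array([ 0.   , -0.125]), 0.958)
px per 10mm [-0.04781424 -2.46957653]
239
slope [-1.19397452 -0.09523493] face angle q 0.6972150690741262 0.8735812577207703 223
```

```bash
python3 - <<'E'
from h import *
print(ticket.finish_job()); st()
E
```

```text
the job is handed in; nothing more can be done
None
the job is handed in; nothing more can be done
```

The job is handed in with the carriage slid into place, the mirror turned to the round tile and the gripper still holding the handle. Clock time was about 13 s of the 38 s allowed.

**What I did**
- I gripped the slider grip and moved the carriage about 81 mm, so the mirror stands opposite the middle of the window.
- I let go, gripped the bar handle and turned the mirror to about 0.69 rad. I worked that angle out from the round tile's measured position; I had no view through the fixed camera itself.

**Last checks**
- **Carriage:** the top camera puts the pivot at about 5 mm along the rail from the board's centre and the window's middle at about 5.5 mm. Before I turned the mirror, the side camera also agreed to about 1–2 mm. Turning the mirror moved the carriage by at most about 1 mm, toward the camera.
- **Mirror angle:** the gripper's heading gives 0.690 rad and a plane fitted to the depth points gives 0.697 rad. The angle wanted was 0.690 rad.
- **Round tile:** most of my measurements put it 33 mm to the right of the window's middle. Single network marks scattered by up to 8 mm around that, and the side-camera outline fit failed because the two tiles merged in it.
- **Undisturbed:** I touched nothing but the slider grip and the handle. I did not measure the bystanders' positions before and after.

**What went wrong or disagreed**
- **Missed grasp:** my first try at the slider grip closed on air. The depth images showed the real fingertips about 27 mm above the reported tool point, so I went lower and the second try held.
- **Force at the handle:** the last readings showed about 9 N of vertical force, well under the 40 N limit.

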